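# Reset the ejector cam and dock the board carriage

## Task

The tester's ejector cam is still turned out from the last board: with the fingertips only, gripping and lifting nothing, push the red-knobbed lever clockwise and away from you, right over to its stop, so that the cam's low point faces the carriage's roller. Only then push the carriage with the power board forward by its upright push plate until it is fully home in the dock, and leave both there. Push gently, never force the carriage against the cam, and leave the loose parts on the bench where they are.

Things in the scene. Friction and masses are not known exactly. Their poses are not given: they have to be found in the camera images.
- fixture: board test fixture fixed to the bench: brown base plate 290 x 250 x 15 thick, covering x -145..145, y -115..135 of its frame. Origin at bench height; x points forward, the way the carriage slides (away from the robot, yaw up to 0.3 rad), y left, z up. Black dock at the far end: x 72..153, y -96..26, top 91 high; a rubber bumper on an arm sticks out of its left side at x 108, z 49..61, to y 72
- carriage_travel (a joint): travel in m of the aluminium board carriage along the fixture's +x: 0 fully back, 0.060 fully home in the dock (hard stop); starts at 0 to 0.036. Takes about 4 N to slide and stays where it is left. While the cam's high side faces its roller it is blocked about 18 mm short of home. Plate 140 x 120, top 35 high, centred on the fixture's y = -35, with a green power board, parts up to 83 high
- push_plate (a point): middle of the rear face (towards the robot) of the carriage's upright push plate with black rubber pad, 64 above the bench; moves with the carriage. The plate is 90 wide, 8 thick, from 35 to 83 above the bench; axes as the fixture's, to be pushed along +x. On the robot's side of it there is nothing but the low base plate
- cam_angle (a joint): angle in rad of cam and lever about the upright pivot, growing clockwise from above. 0: lever points back, along the fixture's -x, cam's high side to the roller; pi/2: lever to +y; pi: lever points forward, +x, cam's low point to the roller; hard stop at 3.16. Starts at 0.15 to 0.7, stays where it is left. Takes about 0.25 N m (4.5 N at 55 mm); light pushing on the carriage does not turn it
- cam_pivot (a point): point on the cam's pivot axis at the height of the lever's bar, 55 above the bench; fixed on the fixture at x 25, y 80 of its frame, same axes. A steel hub of 26 diameter, 69 high with its bolt, stands around it
- lever_knob (a point): centre of the red ball knob, 26 diameter, at the lever's end, 90 from the pivot axis, 57 above the bench; moves with the lever, x axis outwards along it. The lever's steel bar from hub to knob is 12 wide, from 48 to 62 above the bench. At the start more than 45 mm are free beside the bar on the carriage's side, above the follower arm (top 35 above the bench)
- cam: the ejector cam with its lever; origin on the pivot axis at bench height, x axis along the lever. The cam is a round dark steel disc of 56 diameter, 17 to 29 above the bench, below the lever; its centre sits 10 off the pivot axis on the lever's side, so its rim is 38 from the pivot on the lever's side (high) and 18 on the opposite side (low)
- carriage: the board carriage; origin at bench height below the middle of its plate, axes as the fixture's. Front edge (without the board's white plug) 70 ahead of the origin, rear edge 70 behind
- roller (a point): middle of the carriage's steel follower roller, 16 diameter, 23 above the bench, on an arm at the carriage's left side (arm top 35 above the bench); it meets the cam's rim from the robot's side. It moves with the carriage; home, it stands 27.5 behind the pivot axis
- heatsink: loose finned aluminium heat sink, 50 x 45 x 28 high, on the bench to the left of the fixture; origin at the centre of its underside. To be left alone
- transformer: loose ferrite transformer with yellow tape, about 42 x 45 x 39 high, on the bench to the left of the fixture; origin at the centre of its underside. To be left alone
- capacitor: loose black capacitor can, 30 diameter, 46 high, standing on the bench to the left of the fixture; origin at the centre of its underside. To be left alone
- screwdriver: loose screwdriver with orange handle, 170 long, 26 thick, lying on the bench to the right of the fixture; origin at mid-length at the bench's height. To be left alone

How it is judged (in metres and radians):
On the way, in this order (a step that is already met when the one before it is completed fails the run):
1. the lever is turned over until the cam's low point faces the roller, with the carriage still out of the dock (value of joint cam_angle above 2.9 rad and value of joint carriage_travel below 0.046 m), for 0.1 s.
2. the carriage is pushed fully home (value of joint carriage_travel above 0.0575 m and value of joint cam_angle above 2.9 rad), for 0.2 s.
At the end, for the whole second after the job is handed in: the cam lever stands within about 0.25 rad of pointing straight forward (joint above 2.9) and the carriage within 2.5 mm of fully home (joint above 0.0575), both at rest (all of step 2 and velocity of joint carriage_travel below 0.005 m/s and velocity of joint cam_angle below 0.05 rad/s); the robot touches nothing.
It fails at once if the carriage's roller was forced against the cam (over 12 N) (contact force between carriage and cam above 12 N).
It fails at once if a loose part was moved or lifted (over 15 mm) (distance of any of heatsink, transformer, capacitor, screwdriver from where it was at the start of the episode above 0.015 m).
It fails at once if the lever was gripped or forced (fingers press on it with over 30 N) (contact force between the fingers and cam above 30 N).
It fails at once if the carriage was gripped or forced (fingers press on it with over 35 N) (contact force between the fingers and carriage above 35 N).
It also fails if it takes over 53 s, if anything falls off the work surface, if the arm or the gripper's body presses on something with over 40 N, if the wrist force passes 120 N, or if a joint passes its speed limit or range.

## Robot

A 6-joint arm with a two-finger parallel gripper is mounted at the origin on the work surface. World frame = base frame: x ahead of the robot, y to its left, z up, the work surface at z = 0. Lengths are in mm, angles in degrees, forces in N, time in s.
With the tool pointing down it reaches from about 350 to 850 mm from the base axis. Payload 8.1 kg.
Tool frame: the origin (TCP) lies midway between the tips of the shut fingers; the grasp point (between the pads) lies 19 mm behind it; x points along the fingers, y is the direction in which the jaws open and shut, and the axes are right-handed (so a half turn about x gives the same grasp; the last joint's range is limited). The gripper opens to 85 mm and grips with 20 to 120 N. Pads are 22 mm wide; open, the fingers measure 114 mm over their backs; the gripper's body (76 mm by 85 mm) begins 54 mm behind the grasp point. The pads swing forward as they close: fully open they stand 13 mm farther back than shut.
Start: joints at [62.773, 7.471, 85.268, -0, 87.261, -4.893], TCP at [227.981, 555.004, 231.292] pointing down, gripper open.
Joint ranges: [-169.43, 169.43], [-51.17, 129.36], [1.28, 143.12], [-76.62, 256.62], [0, 156.53], [-152.29, 152.29]. Speed limits (degrees/s): [136.94, 136.94, 159.86, 180, 180, 180].

## Interface

Orientations are given as [roll, pitch, yaw] about the fixed x, y, z axes, in that order (R = Rz(yaw) Ry(pitch) Rx(roll)).
In Python, from bench import r, snapshot, workorder gives the robot as it stands.
- The arm moves only by the tool send_rows, never from a script. Its arguments are lists of equal length, an entry for each row: "offset": the shift along the tool's x, y, z in cm, a list of three; "dr": the turn, a rotation vector about the tool's x, y, z in degrees, a list of three; "grip": the opening in per cent of the stroke, from 0 (shut) to 100 (fully open). In form: {"offset": [[dx, dy, dz], ...], "dr": [[rx, ry, rz], ...], "grip": [grip, ...]}. A call has 1 to 5 rows; each row shifts and turns the commanded pose from where the row before left it, along the tool's axes as they then stand; what a row does not reach is not made up. A row lasts 1/8 s, in which the tool goes at most 62.5 mm and 10.7 degrees, less where a joint would pass 70% of its speed; a pose out of reach is approached as far as the arm can. A call with a gripper value outside its range is refused whole. The fingers move at their own pace and stop on an object; "force" is the grip in N (left out, the last holds). Time passes only in rows, so rows that do not move let the fingers close. It gives the time, the measured TCP pose, the force and the opening at its end, in the units of the state.
- r.sense(): the state, without advancing time (a new reading comes with each control period).
- snapshot(name): name is "side" or "top" or "wrist"; returns a dict with "pixels" (420x560x3 uint8, red, green, blue), "fx", "fy", "cx", "cy" (pixels), "distortion" ([k1, k2, p1, p2, k3] as OpenCV has them; the pictures are not rectified), "world_to_cam" (4x4, takes a point from world to camera coordinates). Camera axes: x right, y up, looking along -z (the intrinsics and any distortion apply to the point x, -y, -z); pixel columns grow to the right and rows downward; lengths in mm; the calibration is good to about 2 mm. A picture is of the moment at which its call begins. There is no depth.
- workorder.hand_in(): hands the job in, once; it reports no verdict.
The state is a dict: "time": time; "joint_pos": joint angles; "qd": joint speeds; "joint_efforts": joint torques, N m; "tool_pos": TCP position; "tcp_rot": TCP orientation; "ft_force": force on the tool from outside, world axes, zero at the start; "wrist_torque": the same for the moment, N m; "finger_gap": finger opening in mm.
Only numpy, scipy, OpenCV 4.12 (cv2) and the standard library are available. Lean on these libraries where they do the work, as an engineer would, in place of code of your own. Each camera call takes 0.05 s, during which the arm holds its last target.

## Working session

There is one attempt and no reset: what is moved stays moved. The work goes in short steps, Python scripts to look and compute and a tool call to move; the robot and the scene stay as the last step left them, time stands still between calls to the robot, and variables do not carry over. Pictures are saved under pics/ and viewed, and the job is handed in when it is done.

Besides the shell and the picture viewer there is one more tool, called as name(argument=value, ...) on one line, values as JSON. send_rows: Moves the arm, as the interface text tells. Its arguments: {"type":"object","properties":{"offset":{"type":"array","items":{"type":"array","items":{"type":"number"}}},"dr":{"type":"array","items":{"type":"array","items":{"type":"number"}}},"grip":{"type":"array","items":{"type":"number"}},"force":{"type":"number"}},"required":["offset","dr","grip"]}

```bash
ls; mkdir -p pics
python3 - <<'E'
from bench import r, snapshot, workorder
import cv2,pickle
s=r.sense();print(s)
d={}
for n in("side","top","wrist"):
    d[n]=snapshot(n);cv2.imwrite(f"pics/a_{n}.png",d[n]["pixels"][:,:,::-1])
pickle.dump(d,open("a.pkl","wb"))
for n in d:print(n,d[n]["fx"],d[n]["distortion"],d[n]["world_to_cam"])
E
```

```text
pics
{'time': 0.0, 'joint_pos': array([ 6.27722785e+01,  7.51581341e+00,  8.53292175e+01,  9.42370084e-04,
        8.72644094e+01, -4.89421546e+00]), 'qd': array([ 0.02172593,  0.06299942, -0.09493507,  0.03288854, -0.10796032,
       -0.08263542]), 'joint_efforts': array([-1.58286326e-03, -5.69399607e+01, -5.00541544e+01, -5.22487899e-04,
        1.51164655e-02,  7.28510508e-05]), 'tool_pos': array([227.72285278, 554.49268386, 230.23770627]), 'tcp_rot': array([ -95.38695867,   89.89055562, -117.72051061]), 'ft_force': array([ 0.12154528,  0.56094134, -0.40496592]), 'wrist_torque': array([ 0.00081085,  0.04628562, -0.01148621]), 'finger_gap': 85.63928456004288}
side 406.35984031686723 [-0.08497185  0.          0.          0.          0.        ] [[ 9.38231861e-01 -3.45484988e-01  1.90025718e-02 -5.53832377e+02]
 [ 2.21439070e-01  6.41746742e-01  7.34251903e-01 -1.98598943e+02]
 [-2.65867848e-01 -6.84690618e-01  6.78611115e-01 -5.91277955e+02]
 [ 0.00000000e+00  0.00000000e+00  0.00000000e+00  1.00000000e+00]]
top 398.1472220881139 [-0.00317466  0.          0.          0.          0.        ] [[-1.36106426e-02 -9.99838409e-01  1.17433910e-02  2.90541956e+01]
 [ 9.80195266e-01 -1.10208883e-02  1.97726532e-01 -6.21841460e+02]
 [-1.97565158e-01  1.42020014e-02  9.80186876e-01 -7.37067981e+02]
 [ 0.00000000e+00  0.00000000e+00  0.00000000e+00  1.00000000e+00]]
wrist 375.21848374089103 [-0.06892934  0.          0.          0.          0.        ] [[ 3.79698219e-01  9.25107023e-01 -2.50159824e-03 -5.98480231e+02]
 [-8.74951650e-01  3.58231659e-01 -3.25775519e-01  4.40250424e+01]
 [-3.00481069e-01  1.25885162e-01  9.45443839e-01 -3.80810482e+02]
 [ 0.00000000e+00  0.00000000e+00  0.00000000e+00  1.00000000e+00]]
```

View pics/a_side.png

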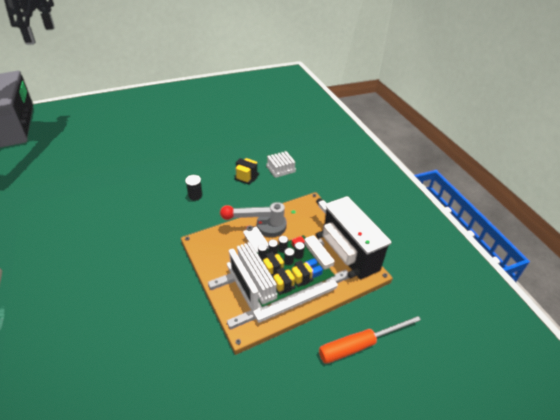

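View pics/a_top.png

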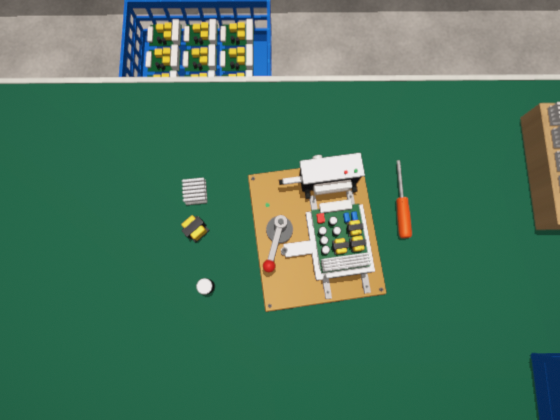

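View pics/a_wrist.png

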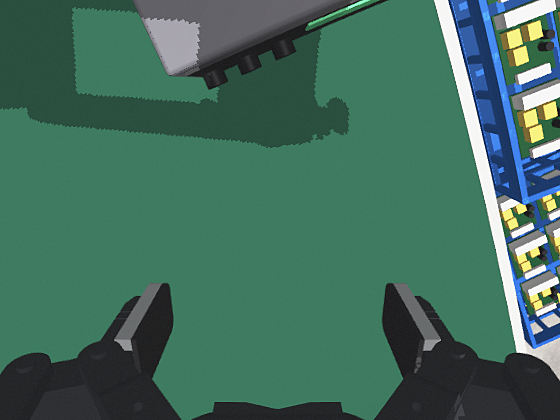

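The top view shows the knob at (269,266), hub at (281,222), brown plate corners near (249,173), (266,310) and (385,293), and the push plate near (346,268). In the side view, the knob is at (227,212) and the hub at (277,210).

```bash
cat > h.py <<'E'
import numpy as np,cv2,pickle
def ray(c,uv):
    K=np.array([[c["fx"],0,c["cx"]],[0,c["fy"],c["cy"]],[0,0,1]])
    p=cv2.undistortPoints(np.array(uv,float).reshape(-1,1,2),K,np.array(c["distortion"],float)).reshape(-1,2)
    d=np.c_[p[:,0],-p[:,1],-np.ones(len(p))]
    W=np.array(c["world_to_cam"]);R=W[:3,:3];t=W[:3,3]
    return -R.T@t, d@R
def onz(c,uv,z):
    o,d=ray(c,uv); return o+d*((z-o[2])/d[:,2])[:,None]
def tri(c1,u1,c2,u2):
    o1,d1=ray(c1,[u1]);o2,d2=ray(c2,[u2]);d1=d1[0];d2=d2[0]
    s=np.linalg.lstsq(np.c_[d1,-d2],o2-o1,rcond=None)[0]
    a=o1+s[0]*d1;b=o2+s[1]*d2;return (a+b)/2,np.linalg.norm(a-b)
def proj(c,P):
    W=np.array(c["world_to_cam"]);q=W[:3,:3]@np.array(P,float)+W[:3,3]
    K=np.array([[c["fx"],0,c["cx"]],[0,c["fy"],c["cy"]],[0,0,1]])
    return cv2.projectPoints(np.array([[q[0],-q[1],-q[2]]]),np.zeros(3),np.zeros(3),K,np.array(c["distortion"],float))[0].ravel()
def red(c):
    h=cv2.cvtColor(c["pixels"],cv2.COLOR_RGB2HSV)
    m=((h[...,0]<4)|(h[...,0]>176))&(h[...,1]>200)&(h[...,2]>90)
    n,l,st,ce=cv2.connectedComponentsWithStats(m.astype(np.uint8))
    return [(st[i,4],ce[i].round(1)) for i in range(1,n) if st[i,4]>15]
E
python3 - <<'E'
from h import *
d=pickle.load(open("a.pkl","rb"));t=d["top"];s=d["side"]
print("red",red(t),red(s))
for c,x0 in((t,240),(s,170)):
    h=cv2.cvtColor(c["pixels"],cv2.COLOR_RGB2HSV)
    m=cv2.inRange(h,(8,130,90),(22,255,255))
    n,l,st,ce=cv2.connectedComponentsWithStats(m);i=1+np.argmax(st[1:,4])
    cs=cv2.findContours((l==i).astype(np.uint8),cv2.RETR_EXTERNAL,cv2.CHAIN_APPROX_NONE)[0]
    p=max(cs,key=len).reshape(-1,2);w=onz(c,p,15)[:,:2].astype(np.float32)
    hull=cv2.convexHull(w);print(cv2.minAreaRect(w),cv2.boxPoints(cv2.minAreaRect(w)))
    print(cv2.approxPolyDP(hull,4,True).reshape(-1,2))
im=cv2.resize(t["pixels"][150:320,240:400],None,fx=4.5,fy=3.5*4.5/3.5/1.35 if 0 else 3.5);
cv2.imwrite("pics/b_top.png",cv2.resize(t["pixels"][150:320,240:400],None,fx=3.5,fy=3.5,interpolation=2)[:,:,::-1])
cv2.imwrite("pics/b_side.png",cv2.resize(s["pixels"][185:355,175:395],None,fx=3.5,fy=3.5,interpolation=2)[:,:,::-1])
E
```

```text
red [(np.int32(79), array([268.5, 266.1]))] [(np.int32(70), array([226.4, 212.4]))]
((586.272216796875, -40.9122314453125), (290.04376220703125, 249.99127197265625), 7.323709487915039) [[ 426.49963    64.576996]
 [ 458.3673   -183.37479 ]
 [ 746.0448   -146.40146 ]
 [ 714.1771    101.55032 ]]
[[ 713.84906    98.11654 ]
 [ 427.23764    60.466618]
 [ 461.63757  -181.52875 ]
 [ 706.82697  -151.26286 ]
 [ 726.32007   -10.46589 ]]
((584.9345092773438, -44.82331848144531), (290.3053894042969, 253.61720275878906), 7.431193828582764) [[ 424.6001     62.146812]
 [ 457.40186  -189.34023 ]
 [ 745.2689   -151.79346 ]
 [ 712.46716    99.69359 ]]
[[ 427.54102   60.68851]
 [ 457.98752 -187.98952]
 [ 741.0325  -148.38112]
 [ 740.04083 -120.57125]
 [ 573.85254   68.46198]
 [ 540.4269    77.09592]]
```

View pics/b_top.png

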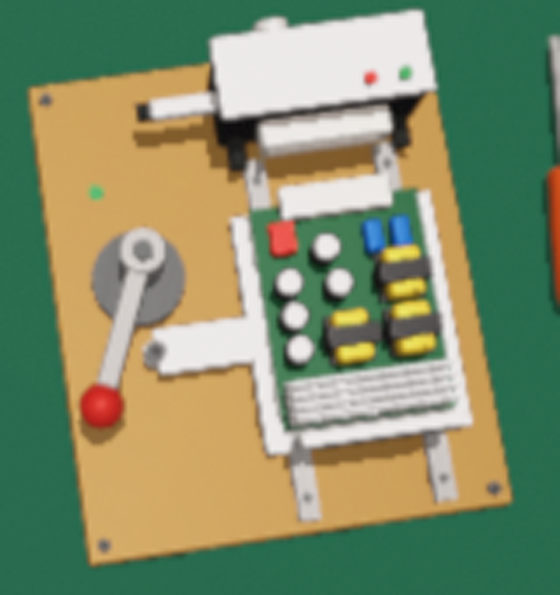

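View pics/b_side.png

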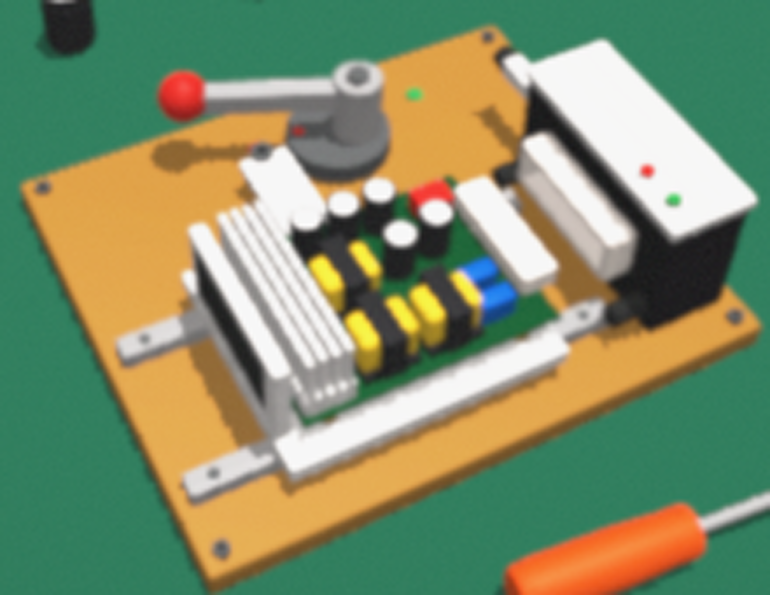

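```bash
cat >> h.py <<'E'
from scipy.spatial.transform import Rotation as Rn
yaw=np.radians(7.4);F=np.array([[np.cos(yaw),-np.sin(yaw)],[np.sin(yaw),np.cos(yaw)]])
O=np.array([586.0,-42.0])-F@np.array([0,10.])
def toF(p): return F.T@(np.array(p)[:2]-O)
def toW(p): return F@np.array(p,float)+O
def state():
    from bench import r
    s=r.sense();R=Rn.from_euler('xyz',s["tcp_rot"],degrees=True).as_matrix()
    return s,R
E
python3 - <<'E'
from h import *
d=pickle.load(open("a.pkl","rb"));t=d["top"];s=d["side"]
print("O",O,"pivot",toW((25,80)))
k,e=tri(t,(268.5,266.1),s,(226.4,212.4));print("knob",k,e,toF(k),onz(t,[(268.5,266.1)],57),onz(s,[(226.4,212.4)],57))
hb,e=tri(t,(240+143/3.5,150+250/3.5),s,(175+357/3.5,185+75/3.5));print("hub",hb,e,toF(hb))
v=toF(k)-np.array([25,80]);print("ang",np.arctan2(v[1],-v[0]),np.hypot(*v))
# push plate top rear corners side view
for u in((190,230),(272,372)): 
    p=onz(s,[(175+u[0]/3.5,185+u[1]/3.5)],83)[0];print("pp",toF(p))
for u in((160,352),(152,350)): print("roller arm end",toF(onz(t,[(240+u[0]/3.5,150+u[1]/3.5)],35)[0]))
for u in((275,455),(470,425),(235,220),(430,190)): print("carr corner",toF(onz(t,[(240+u[0]/3.5,150+u[1]/3.5)],35)[0]))
for n,u,z in(("cap",(205,287),46),("trafo",(194,229),39),("hs",(195,191),28)): print(n,toF(onz(t,[u],z)[0]))
S,R=state();print(R.round(3),S["joint_pos"])
print("TCP in side/top",proj(s,S["tool_pos"]),proj(t,S["tool_pos"]))
E
```

```text
O [587.28795597 -51.91671162] pivot [601.7760873   30.63687128]
knob [514.65498997  55.74998624  56.73485693] 0.28219383056768116 [-58.16102123 116.1247656 ] [[514.77785146  55.72169567  57.        ]] [[514.45665062  55.48439977  57.        ]]
hub [601.74788961  30.47139076  67.11446244] 0.09885630855028114 [24.950724   79.83952947]
ang 0.4098016504377266 90.66837454191602
pp [-96.59970061   7.73483541]
pp [-96.68230145 -77.24927699]
roller arm end [-30.41163398  77.65051935]
roller arm end [-28.60249553  82.09288134]
carr corner [-98.26797138  20.73557907]
carr corner [-97.41544804 -93.53209695]
carr corner [40.85014358 22.44280213]
carr corner [ 42.59020699 -95.67399641]
cap [-80.11320323 245.46960566]
trafo [ 39.24255464 256.9454306 ]
hs [121.80063376 249.09824511]
[[-0.001  0.38   0.925]
 [-0.001  0.925 -0.38 ]
 [-1.    -0.001 -0.   ]] [ 6.27737626e+01  7.50539760e+00  8.53147128e+01  1.49110677e-04
  8.72618022e+01 -4.89471997e+00]
TCP in side/top [42.74539914 41.48295554] [-94.95158455 471.49945393]
```

```bash
cat >> h.py <<'E'
def finger(a,r=60,p=27):
    return toW(np.array([25,80])+r*np.array([-np.cos(a),np.sin(a)])-p*np.array([np.sin(a),np.cos(a)]))
def rel(target):
    s,R=state(); d=np.array(target)-s["tool_pos"]
    print("TCP",s["tool_pos"].round(1),"toolyaw_y",np.degrees(np.arctan2(R[1,1],R[0,1])).round(1),"J",s["joint_pos"].round(0),"f",s["ft_force"].round(1),"t",s["time"])
    print("offset cm",(R.T@d/10).round(2))
E
python3 - <<'E'
from h import *
f=finger(.41);print(f);rel([*f,230])
c=pickle.load(open("a.pkl","rb"))["wrist"];W=np.array(c["world_to_cam"]);print("wristcam",-W[:3,:3].T@W[:3,3])
E
```

```text
[536.64326058  21.32478865]
TCP [227.8 554.6 230.5] toolyaw_y 67.7 J [63.  8. 85.  0. 87. -5.] f [ 0.  -0.4  0.1] t 0.15
offset cm [  0.1  -37.59  48.83]
wristcam [151.33532055 585.82549066 372.88004832]
```

send_rows(offset=[[0, -3, 4], [0, -3, 4], [0, -3, 4], [0, -3, 4], [0, -3, 4]], dr=[[0, 0, 0], [0, 0, 0], [0, 0, 0], [0, 0, 0], [0, 0, 0]], grip=[0, 0, 0, 0, 0], force=40)

```text
time: 0.78
tool_pos: [356.4, 338.7, 231.1]
tcp_rot: [-100.8, 90.0, -123.1]
ft_force: [1.0, -0.1, -0.4]
finger_gap: 0.1
```

send_rows(offset=[[0, -3.2, 4.1], [0, -3.2, 4.1], [0, -3.2, 4.1], [0, -3.2, 4.1], [0, -3.2, 4.1]], dr=[[0, 0, 0], [0, 0, 0], [0, 0, 0], [0, 0, 0], [0, 0, 0]], grip=[0, 0, 0, 0, 0])

```text
time: 1.4
tool_pos: [485.3, 112.8, 231.2]
tcp_rot: [134.8, 90.0, 112.4]
ft_force: [0.6, -0.2, 0.2]
finger_gap: -0.1
```

send_rows(offset=[[0, -3.2, 4.1], [0, -3.2, 4.1], [0, 0, 0], [0, 0, 0], [0, 0, 0]], dr=[[0, 0, 0], [0, 0, 0], [-10, 0, 0], [-10, 0, 0], [-10, 0, 0]], grip=[0, 0, 0, 0, 0])

```text
time: 2.02
tool_pos: [536.1, 23.7, 230.8]
tcp_rot: [168.6, 89.9, 176.6]
ft_force: [0.6, 0.2, -0.4]
finger_gap: -0.1
```

send_rows(offset=[[0, 0, 0], [0, 0, 0], [0, 0, 0], [0, 0, 0], [0, 0, 0]], dr=[[-10, 0, 0], [-10, 0, 0], [-10, 0, 0], [-10, 0, 0], [-10, 0, 0]], grip=[0, 0, 0, 0, 0])

```text
time: 2.65
tool_pos: [536.1, 24.0, 230.9]
tcp_rot: [117.9, 90.0, 175.9]
ft_force: [0.5, 0.0, 0.6]
finger_gap: 0.0
```

Run:
```python
from h import *
rel([*finger(.41),45])
```

```text
TCP [536.1  24.  230.9] toolyaw_y 148.0 J [  -3.   -2.   95.    0.   87. -151.] f [0.5 0.  0.6] t 2.65
offset cm [18.59 -0.2  -0.19]
```

send_rows(offset=[[3.9, -0.2, -0.3], [3.9, 0, 0], [3.9, 0, 0], [3.9, 0, 0], [0, 0, 0]], dr=[[8, 0, 0], [0, 0, 0], [0, 0, 0], [0, 0, 0], [0, 0, 0]], grip=[0, 0, 0, 0, 0])

```text
time: 3.28
tool_pos: [533.0, 20.6, 71.5]
tcp_rot: [127.1, 89.5, 176.8]
ft_force: [-0.4, -0.4, -0.3]
finger_gap: -0.1
```

Run:
```python
from h import *
from bench import snapshot
rel([*finger(.41,60,28),45])
t=snapshot("top");s=snapshot("side")
cv2.imwrite("pics/c.png",np.hstack([cv2.resize(t["pixels"][150:320,240:400],None,fx=2.4,fy=2.4,interpolation=2),cv2.resize(s["pixels"][150:320,190:350],None,fx=2.4,fy=2.4,interpolation=2)])[:,:,::-1])
```

```text
TCP [533.   20.6  71.5] toolyaw_y 139.7 J [  -3.    6.  105.   -0.   70. -143.] f [-0.4 -0.4 -0.3] t 3.275
offset cm [ 2.65 -0.29  0.22]
```

View pics/c.png

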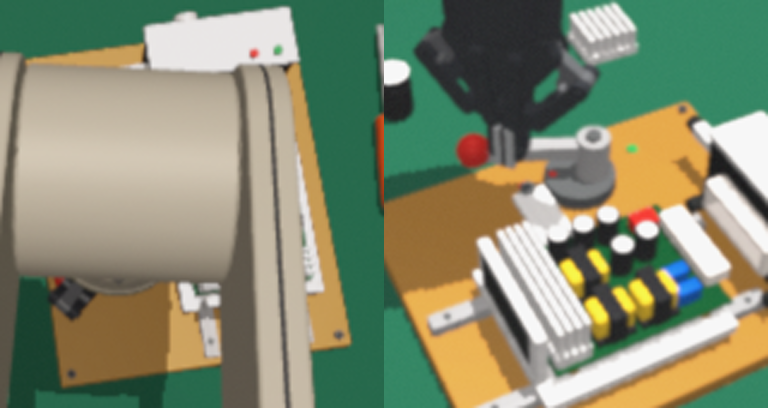

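The side view shows the shut fingertips at crop (505,145), on the carriage side of the bar, just inboard of the knob. The arm hides this spot in the top view.

send_rows(offset=[[0, -0.4, 0.2], [1.2, 0, 0], [1.4, 0, 0], [0, 0, 0]], dr=[[0, 0, 0], [0, 0, 0], [0, 0, 0], [0, 0, 0]], grip=[0, 0, 0, 0])

```text
time: 3.88
tool_pos: [539.1, 19.4, 47.2]
tcp_rot: [127.1, 89.8, 176.8]
ft_force: [0.2, -0.2, -0.9]
finger_gap: 0.1
```

Run:
```python
from h import *
from bench import snapshot
rel([*finger(.41,60,18),45])
s,R=state();print(toF(s["tool_pos"]))
s=snapshot("side")
cv2.imwrite("pics/d.png",cv2.resize(s["pixels"][150:320,190:350],None,fx=3.5,fy=3.5,interpolation=2)[:,:,::-1])
```

```text
TCP [539.1  19.4  47.2] toolyaw_y 139.7 J [  -3.    8.  105.   -0.   67. -143.] f [ 0.2 -0.2 -0.9] t 3.875
offset cm [0.22 0.67 0.81]
[-38.63979607  76.97895249]
```

View pics/d.png

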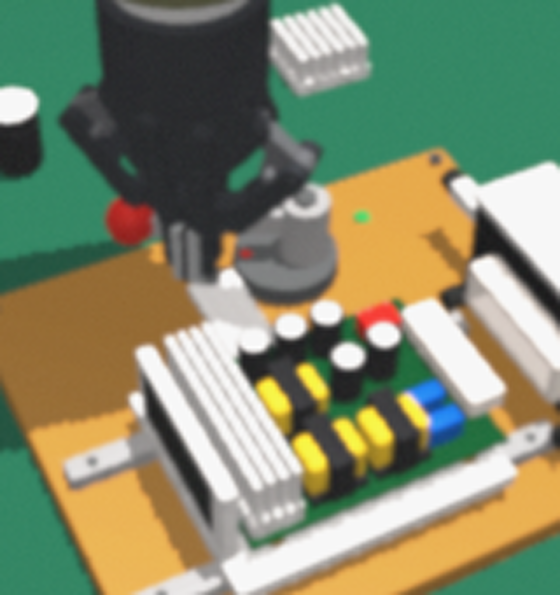

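```bash
cat >> h.py <<'E'
def sweep(a0,a1,n,y1,z=45,r=60):
    """rows from the present pose to lever angle a1 (rad), tool yaw y1 (deg)"""
    s,R=state();pos=s["tool_pos"].copy();y0=np.degrees(np.arctan2(R[1,1],R[0,1]));y=y0
    print("TCP",pos.round(1),"yaw",y0.round(1),"frame",toF(pos).round(1),"f",s["ft_force"].round(1),"t",s["time"],"J6",s["joint_pos"][5].round(1))
    q=toF(pos)-np.array([25,80]);print("finger polar: r",np.hypot(*q).round(1),"ang",np.arctan2(q[1],-q[0]).round(3))
    off=[];dr=[]
    for i in range(1,n+1):
        a=a0+(a1-a0)*i/n;yn=y0+(y1-y0)*i/n
        ly=180+7.4-np.degrees(a);dl=np.radians(abs(ly-yn))
        p=6+11*np.cos(dl)+14.5*np.sin(dl)
        tgt=np.array([*finger(a,r,p),z])
        Y=np.array([np.cos(np.radians(y)),np.sin(np.radians(y)),0]);X=np.array([0,0,-1.]);Z=np.cross(X,Y)
        d=tgt-pos;off.append([round(float(d@v)/10,2) for v in(X,Y,Z)]);dr.append([round(float(y-yn),1),0,0])
        pos=tgt;y=yn
    print(off,dr)
E
python3 - <<'E'
from h import *
sweep(.41,.75,5,125)
E
```

```text
TCP [539.7  19.4  48. ] yaw 139.7 frame [-38.1  76.9] f [1.  0.2 0.4] t 3.925 J6 -143.0
finger polar: r 63.1 ang -0.05
[[0.3, 0.86, 0.74], [0.0, 0.29, 0.34], [0.0, 0.29, 0.35], [0.0, 0.28, 0.35], [0.0, 0.27, 0.36]] [[2.9, 0, 0], [2.9, 0, 0], [2.9, 0, 0], [2.9, 0, 0], [2.9, 0, 0]]
```

send_rows(offset=[[0.3, 0.8, 0.7], [0, 0.3, 0.35], [0, 0.3, 0.35], [0, 0.3, 0.35], [0, 0.3, 0.35]], dr=[[3, 0, 0], [3, 0, 0], [3, 0, 0], [3, 0, 0], [3, 0, 0]], grip=[0, 0, 0, 0, 0])

```text
time: 4.55
tool_pos: [541.6, 47.2, 46.3]
tcp_rot: [-123.9, 89.9, -89.4]
ft_force: [0.7, -4.6, -1.9]
finger_gap: -0.3
```

Run:
```python
from h import *
from bench import snapshot
s=snapshot("side");print(red(s))
sweep(.75,1.15,5,107)
cv2.imwrite("pics/e.png",cv2.resize(s["pixels"][150:320,190:350],None,fx=3.5,fy=3.5,interpolation=2)[:,:,::-1])
```

```text
[]
TCP [541.6  47.8  46.4] yaw 124.4 frame [-32.4 104.8] f [ 0.1 -3.2 -1.1] t 4.6 J6 -124.7
finger polar: r 62.5 ang 0.407
[[0.14, 0.41, 0.36], [0.0, 0.3, 0.43], [0.0, 0.29, 0.44], [0.0, 0.28, 0.44], [0.0, 0.27, 0.45]] [[3.5, 0, 0], [3.5, 0, 0], [3.5, 0, 0], [3.5, 0, 0], [3.5, 0, 0]]
```

View pics/e.png

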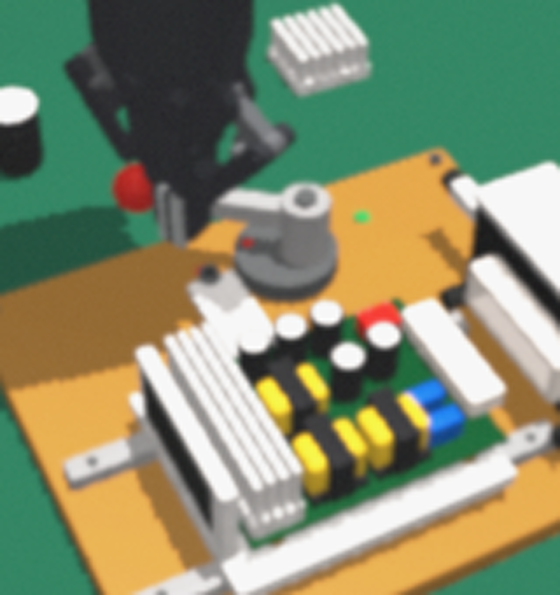

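The lever is turning: the knob is now at crop (133,188), and contact force is about 4.6 N.

send_rows(offset=[[0.1, 0.4, 0.35], [0, 0.3, 0.45], [0, 0.3, 0.45], [0, 0.3, 0.45], [0, 0.3, 0.45]], dr=[[3.5, 0, 0], [3.5, 0, 0], [3.5, 0, 0], [3.5, 0, 0], [3.5, 0, 0]], grip=[0, 0, 0, 0, 0])

```text
time: 5.22
tool_pos: [553.0, 71.2, 45.5]
tcp_rot: [-120.7, 89.9, -103.6]
ft_force: [-1.5, -5.5, 0.4]
finger_gap: 0.2
```

Run:
```python
from h import *
sweep(1.15,1.65,5,82)
```

```text
TCP [553.   71.2  45.5] yaw 107.1 frame [-18.1 126.5] f [-1.5 -5.5  0.4] t 5.225 J6 -104.9
finger polar: r 63.4 ang 0.824
[[0.05, 0.32, 0.57], [0.0, 0.31, 0.57], [0.0, 0.3, 0.57], [0.0, 0.3, 0.57], [0.0, 0.29, 0.58]] [[5.0, 0, 0], [5.0, 0, 0], [5.0, 0, 0], [5.0, 0, 0], [5.0, 0, 0]]
```

send_rows(offset=[[0, 0.3, 0.57], [0, 0.3, 0.57], [0, 0.3, 0.57], [0, 0.3, 0.57], [0, 0.3, 0.57]], dr=[[5, 0, 0], [5, 0, 0], [5, 0, 0], [5, 0, 0], [5, 0, 0]], grip=[0, 0, 0, 0, 0])

```text
time: 5.85
tool_pos: [578.7, 89.9, 45.3]
tcp_rot: [-148.0, 89.9, -156.0]
ft_force: [-4.9, -4.0, 1.4]
finger_gap: -0.1
```

Run:
```python
from h import *
from bench import snapshot
sweep(1.65,2.15,5,56)
s=snapshot("side");print(red(s))
cv2.imwrite("pics/f.png",cv2.resize(s["pixels"][150:320,190:350],None,fx=3.5,fy=3.5,interpolation=2)[:,:,::-1])
```

```text
TCP [578.7  89.9  45.3] yaw 82.1 frame [  9.7 141.7] f [-4.9 -4.   1.4] t 5.85 J6 -78.2
finger polar: r 63.6 ang 1.328
[[0.03, 0.26, 0.64], [0.0, 0.27, 0.58], [0.0, 0.26, 0.58], [0.0, 0.26, 0.59], [0.0, 0.25, 0.59]] [[5.2, 0, 0], [5.2, 0, 0], [5.2, 0, 0], [5.2, 0, 0], [5.2, 0, 0]]
[]
```

View pics/f.png

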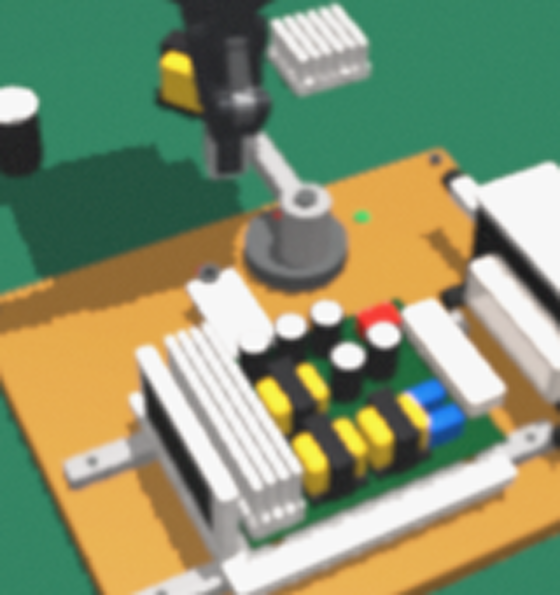

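The bar is now roughly perpendicular to the slide direction, with the fingers behind it. The knob is hidden and the carriage hasn't moved.

send_rows(offset=[[0, 0.3, 0.6], [0, 0.3, 0.6], [0, 0.3, 0.6], [0, 0.3, 0.6], [0, 0.3, 0.6]], dr=[[5, 0, 0], [5, 0, 0], [5, 0, 0], [5, 0, 0], [5, 0, 0]], grip=[0, 0, 0, 0, 0])

```text
time: 6.52
tool_pos: [610.9, 95.2, 44.7]
tcp_rot: [-142.0, 89.8, -174.9]
ft_force: [-5.9, -1.3, 0.3]
finger_gap: 0.2
```

Run:
```python
from h import *
sweep(2.15,2.6,5,33)
```

```text
TCP [610.9  95.2  44.7] yaw 57.1 frame [ 42.3 142.8] f [-5.9 -1.3  0.3] t 6.525 J6 -53.0
finger polar: r 65.2 ang 1.84
[[-0.03, 0.02, 0.68], [0.0, 0.21, 0.53], [0.0, 0.2, 0.54], [0.0, 0.2, 0.54], [0.0, 0.2, 0.54]] [[4.8, 0, 0], [4.8, 0, 0], [4.8, 0, 0], [4.8, 0, 0], [4.8, 0, 0]]
```

send_rows(offset=[[0, 0, 0.65], [0, 0.2, 0.55], [0, 0.2, 0.55], [0, 0.2, 0.55], [0, 0.2, 0.55]], dr=[[5, 0, 0], [5, 0, 0], [5, 0, 0], [5, 0, 0], [5, 0, 0]], grip=[0, 0, 0, 0, 0])

```text
time: 7.15
tool_pos: [638.2, 83.2, 44.9]
tcp_rot: [176.4, 89.9, 118.6]
ft_force: [-1.6, 4.4, -0.7]
finger_gap: 0.1
```

Run:
```python
from h import *
sweep(2.6,2.95,5,14)
```

```text
TCP [638.2  83.2  44.9] yaw 32.2 frame [ 67.9 127.5] f [-1.6  4.4 -0.7] t 7.15 J6 -29.4
finger polar: r 64.0 ang 2.305
[[-0.01, 0.04, 0.44], [0.0, 0.16, 0.42], [0.0, 0.15, 0.42], [0.0, 0.15, 0.42], [0.0, 0.15, 0.42]] [[3.6, 0, 0], [3.6, 0, 0], [3.6, 0, 0], [3.6, 0, 0], [3.6, 0, 0]]
```

send_rows(offset=[[0, 0.1, 0.45], [0, 0.15, 0.42], [0, 0.15, 0.42], [0, 0.15, 0.42], [0, 0.15, 0.42]], dr=[[3.5, 0, 0], [3.5, 0, 0], [3.5, 0, 0], [3.5, 0, 0], [3.5, 0, 0]], grip=[0, 0, 0, 0, 0])

```text
time: 7.78
tool_pos: [653.6, 66.7, 45.0]
tcp_rot: [-164.5, 89.9, 120.2]
ft_force: [-2.2, 4.8, -0.2]
finger_gap: -0.4
```

Run:
```python
from h import *
from bench import snapshot
sweep(2.95,3.12,5,7)
s=snapshot("side");print(red(s))
cv2.imwrite("pics/g.png",cv2.resize(s["pixels"][150:320,190:390],None,fx=3.5,fy=3.5,interpolation=2)[:,:,::-1])
```

```text
TCP [653.6  66.7  45. ] yaw 14.7 frame [ 81.  109.1] f [-2.2  4.8 -0.2] t 7.775 J6 -13.4
finger polar: r 63.1 ang 2.662
[[-0.0, 0.02, 0.22], [0.0, 0.07, 0.21], [0.0, 0.07, 0.21], [0.0, 0.07, 0.21], [0.0, 0.06, 0.21]] [[1.5, 0, 0], [1.5, 0, 0], [1.5, 0, 0], [1.5, 0, 0], [1.5, 0, 0]]
[(np.int32(24), array([315.8, 191.6]))]
```

View pics/g.png

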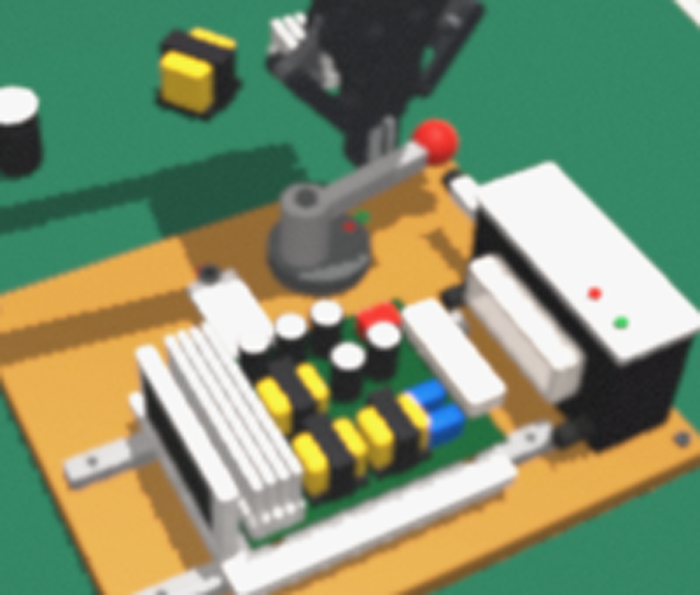

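The knob is at crop (436,140), the bar is past 2.9 rad, and the fingers are on its left side. I'll take the last stretch gently.

send_rows(offset=[[0, 0, 0.2], [0, 0.1, 0.2], [0, 0.1, 0.2], [0, 0.1, 0.2]], dr=[[2, 0, 0], [2, 0, 0], [2, 0, 0], [2, 0, 0]], grip=[0, 0, 0, 0])

```text
time: 8.32
tool_pos: [658.2, 58.3, 45.1]
tcp_rot: [-96.8, 89.9, 179.7]
ft_force: [-2.4, 2.7, -1.1]
finger_gap: 0.6
```

Run:
```python
from h import *
sweep(3.07,3.16,3,6.7)
```

```text
TCP [658.2  58.3  45.1] yaw 6.6 frame [ 84.5 100.1] f [-2.4  2.7 -1.1] t 8.325 J6 -6.0
finger polar: r 62.8 ang 2.816
[[0.01, -0.03, -0.01], [0.0, 0.06, 0.22], [0.0, 0.05, 0.21]] [[-0.0, 0, 0], [-0.0, 0, 0], [-0.0, 0, 0]]
```

send_rows(offset=[[0, 0, 0.2], [0, 0, 0.15], [0, 0, 0]], dr=[[0, 0, 0], [0, 0, 0], [0, 0, 0]], grip=[0, 0, 0])

```text
time: 8.7
tool_pos: [658.9, 55.0, 45.1]
tcp_rot: [-164.2, 90.0, 112.4]
ft_force: [-1.5, 4.0, -1.5]
finger_gap: -0.2
```

Run:
```python
from h import *
from bench import snapshot
s=snapshot("side");print(red(s))
S,R=state();print(toF(S["tool_pos"]),S["ft_force"])
for u in [c for n,c in red(s)]:
  v=toF(onz(s,[u],57)[0])-np.array([25,80]);print(np.arctan2(v[1],-v[0]),np.hypot(*v))
cv2.imwrite("pics/i.png",cv2.resize(s["pixels"][150:320,190:390],None,fx=3.5,fy=3.5,interpolation=2)[:,:,::-1])
```

```text
[]
[84.79715598 96.76162384] [-1.11292134  4.97958351 -2.48884307]
```

View pics/i.png

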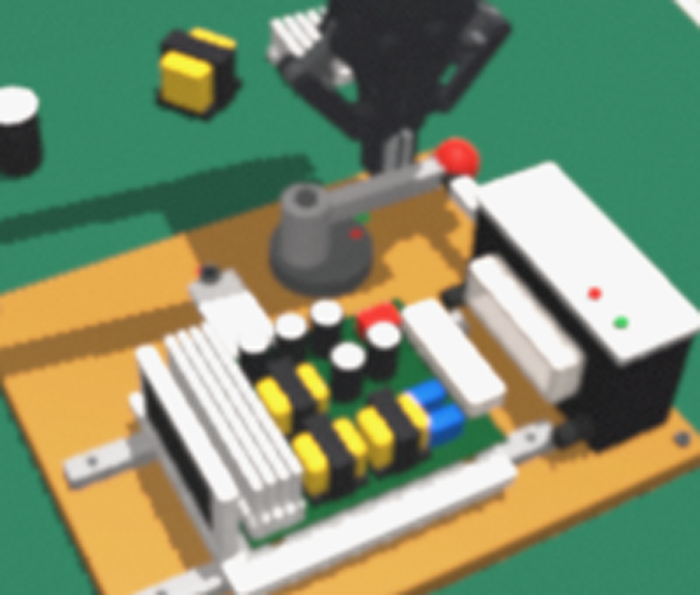

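The knob at crop (457,158) is next to the bumper. I'll nudge once more to confirm the stop.

send_rows(offset=[[0, 0, 0.1], [0, 0, 0.1], [0, 0, 0]], dr=[[0, 0, 0], [0, 0, 0], [0, 0, 0]], grip=[0, 0, 0])

```text
time: 9.12
tool_pos: [658.9, 54.8, 45.1]
tcp_rot: [-174.8, 89.8, 101.9]
ft_force: [-2.1, 12.3, -1.3]
finger_gap: -0.1
```

Run:
```python
from h import *
S,R=state();print(toF(S["tool_pos"]),S["ft_force"])
d=pickle.load(open("a.pkl","rb"));s=d["side"]
v=toF(onz(s,[(320.6,195.1)],57)[0])-np.array([25,80]);print("before nudge:",np.arctan2(v[1],-v[0]),np.hypot(*v))
```

```text
[84.7576384  96.59879042] [-2.05745094 12.33384607 -1.30018216]
before nudge: 3.131685006383085 93.79545834925297
```

The stop is confirmed: the force rose to 12 N with no further motion. I'll back off, rise, and swing round behind the push plate.

send_rows(offset=[[0, 0, -1], [0, 0, -1], [-5, 0, 0], [-5, 0, 0], [0, 0, 0]], dr=[[0, 0, 0], [0, 0, 0], [0, 0, 0], [-10, 0, 0], [-10, 0, 0]], grip=[0, 0, 0, 0, 0])

```text
time: 9.75
tool_pos: [661.0, 72.8, 152.6]
tcp_rot: [61.2, 89.3, -1.8]
ft_force: [-0.2, 0.5, 0.0]
finger_gap: -0.5
```

send_rows(offset=[[0, 0, 0], [0, 0, 0], [0, 0, 0], [0, 0, 0], [0, 0, 0]], dr=[[-10, 0, 0], [-10, 0, 0], [-10, 0, 0], [-10, 0, 0], [-10, 0, 0]], grip=[0, 0, 0, 0, 0])

```text
time: 10.38
tool_pos: [657.3, 72.5, 145.7]
tcp_rot: [-23.4, 89.9, -36.4]
ft_force: [-0.4, -0.0, -0.2]
finger_gap: 0.3
```

send_rows(offset=[[0, 0, 0], [0, 0, 0], [0, 0, 0]], dr=[[-10, 0, 0], [-10, 0, 0], [-1, 0, 0]], grip=[0, 0, 0])

```text
time: 10.75
tool_pos: [657.2, 72.6, 145.6]
tcp_rot: [-41.3, 89.9, -33.7]
ft_force: [-0.1, 0.2, 0.2]
finger_gap: 0.3
```

Run:
```python
from h import *
rel([*toW((-130,-35)),145])
```

```text
TCP [657.2  72.6 145.6] toolyaw_y 97.7 J [  2.  20.  80.  -0.  80. -96.] f [-0.1  0.2  0.2] t 10.75
offset cm [  0.06 -14.85 -21.6 ]
```

send_rows(offset=[[0, -3, -4.3], [0, -3, -4.3], [0, -3, -4.3], [0, -3, -4.3], [0, -2.9, -4.4]], dr=[[0, 0, 0], [0, 0, 0], [0, 0, 0], [0, 0, 0], [0, 0, 0]], grip=[0, 0, 0, 0, 0])

```text
time: 11.38
tool_pos: [461.7, -104.9, 145.7]
tcp_rot: [-51.3, 89.9, -43.9]
ft_force: [-0.4, -1.3, 0.5]
finger_gap: -0.2
```

send_rows(offset=[[4, 0, 0], [4, 0, 0], [0, 0, 0]], dr=[[0, 0, 0], [0, 0, 0], [0, 0, 0]], grip=[0, 0, 0])

```text
time: 11.75
tool_pos: [459.9, -103.1, 62.5]
tcp_rot: [156.3, 89.6, 163.7]
ft_force: [-0.4, -0.1, 0.1]
finger_gap: -0.1
```

Run:
```python
from h import *
from bench import snapshot
rel([*toW((-110,-35)),60])
s=snapshot("side");t=snapshot("top")
a=s["pixels"][150:340,190:390]
cv2.imwrite("pics/j.png",np.hstack([cv2.resize(a,None,fx=2,fy=2),cv2.resize(t["pixels"][140:330,230:420],None,fx=2,fy=2)])[:,:,::-1])
```

```text
TCP [ 459.9 -103.1   62.5] toolyaw_y 97.5 J [ -19.   -3.  115.   -0.   69. -116.] f [-0.4 -0.1  0.1] t 11.75
offset cm [ 0.24 -0.07  2.29]
```

View pics/j.png

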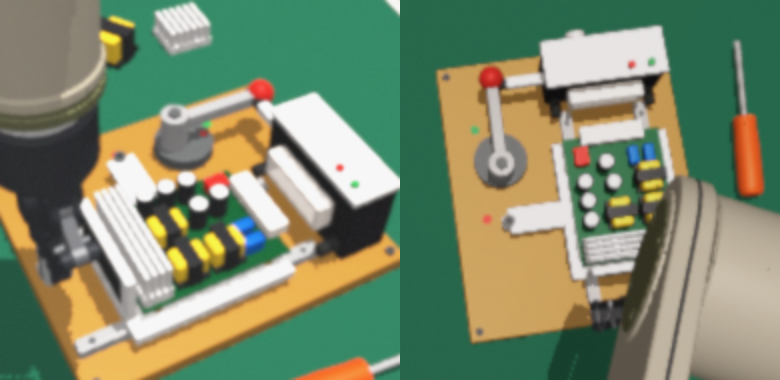

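The top view shows the lever pointing forward at the bumper, knob at (491,77). The fingers stand just behind the push plate in the side view. Now I'll push slowly.

send_rows(offset=[[0.4, 0, 0.5], [0, 0, 0.5], [0, 0, 0.5], [0, 0, 0.5], [0, 0, 0.4]], dr=[[0, 0, 0], [0, 0, 0], [0, 0, 0], [0, 0, 0], [0, 0, 0]], grip=[0, 0, 0, 0, 0])

```text
time: 12.48
tool_pos: [486.6, -100.6, 61.3]
tcp_rot: [-178.8, 90.0, -171.1]
ft_force: [-3.2, 0.1, 3.4]
finger_gap: -0.1
```

send_rows(offset=[[0, 0, 0.4], [0, 0, 0.4], [0, 0, 0.4], [0, 0, 0.4], [0, 0, 0]], dr=[[0, 0, 0], [0, 0, 0], [0, 0, 0], [0, 0, 0], [0, 0, 0]], grip=[0, 0, 0, 0, 0])

```text
time: 13.1
tool_pos: [502.9, -98.3, 61.2]
tcp_rot: [6.7, 90.0, 14.3]
ft_force: [-1.0, 0.8, 0.3]
finger_gap: 0.1
```

Run:
```python
from h import *
from bench import snapshot
rel([*toW((-80,-35)),58])
s=snapshot("side")
cv2.imwrite("pics/k.png",cv2.resize(s["pixels"][150:340,190:390],None,fx=3,fy=3)[:,:,::-1])
```

```text
TCP [502.9 -98.3  61.2] toolyaw_y 97.7 J [ -17.    3.  109.    0.   68. -114.] f [-1.   0.8  0.3] t 13.1
offset cm [0.32 0.01 0.96]
```

View pics/k.png

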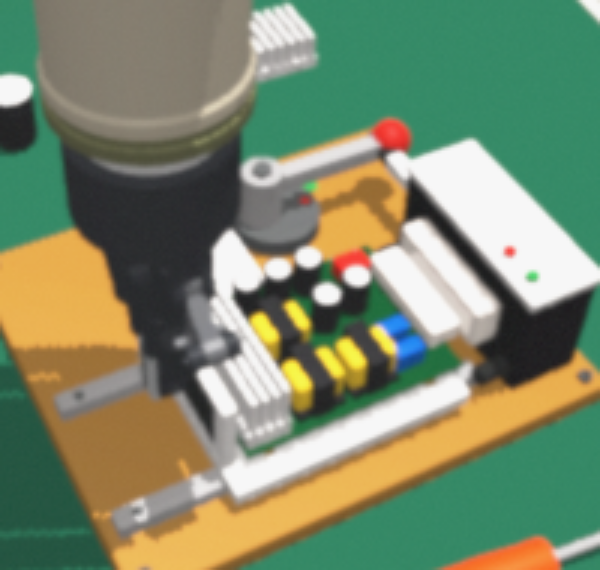

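The carriage has moved forward and its connector is close to the dock. The lever is unchanged.

send_rows(offset=[[0, 0, 0.3], [0, 0, 0.3], [0, 0, 0.2], [0, 0, 0]], dr=[[0, 0, 0], [0, 0, 0], [0, 0, 0], [0, 0, 0]], grip=[0, 0, 0, 0])

```text
time: 13.65
tool_pos: [510.5, -97.3, 61.2]
tcp_rot: [24.6, 90.0, 32.3]
ft_force: [-1.2, -0.1, 0.6]
finger_gap: -0.1
```

send_rows(offset=[[0, 0, 0.15], [0, 0, 0.15], [0, 0, 0]], dr=[[0, 0, 0], [0, 0, 0], [0, 0, 0]], grip=[0, 0, 0])

```text
time: 14.02
tool_pos: [512.8, -97.0, 61.2]
tcp_rot: [169.5, 89.9, 177.2]
ft_force: [-6.3, -0.6, 3.3]
finger_gap: -0.2
```

Run:
```python
from h import *
from bench import snapshot
s,R=state();print(toF(s["tool_pos"]),s["ft_force"])
s=snapshot("side")
cv2.imwrite("pics/l.png",cv2.resize(s["pixels"][150:340,190:390],None,fx=3,fy=3)[:,:,::-1])
```

```text
[-79.62105781 -35.08100559] [-6.26062587 -0.58370211  3.33293267]
```

View pics/l.png

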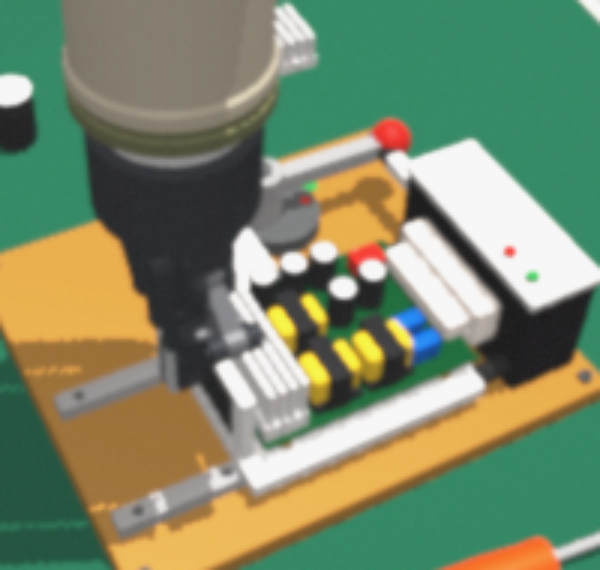

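send_rows(offset=[[0, 0, 0.1], [0, 0, 0]], dr=[[0, 0, 0], [0, 0, 0]], grip=[0, 0])

```text
time: 14.32
tool_pos: [512.9, -96.9, 61.2]
tcp_rot: [172.4, 89.8, -180.0]
ft_force: [-11.5, -0.6, 8.7]
finger_gap: 0.2
```

send_rows(offset=[[0, 0, 0.1], [0, 0, 0]], dr=[[0, 0, 0], [0, 0, 0]], grip=[0, 0])

```text
time: 14.58
tool_pos: [512.9, -97.0, 61.2]
tcp_rot: [173.3, 89.7, -179.0]
ft_force: [-18.1, -1.7, 13.6]
finger_gap: 0.1
```

send_rows(offset=[[0, 0, -2], [0, 0, -3], [-5, 0, 0], [-5, 0, -4], [0, 0, -5]], dr=[[0, 0, 0], [0, 0, 0], [0, 0, 0], [0, 0, 0], [0, 0, 0]], grip=[0, 0, 0, 0, 0])

```text
time: 15.2
tool_pos: [380.3, -116.6, 165.3]
tcp_rot: [-30.5, 89.4, -22.8]
ft_force: [-0.6, -0.6, -0.3]
finger_gap: 0.1
```

send_rows(offset=[[0, 0, -5], [0, 0, 0]], dr=[[0, 0, 0], [0, 0, 0]], grip=[0, 0])

```text
time: 15.45
tool_pos: [326.7, -122.4, 160.5]
tcp_rot: [-37.2, 89.8, -29.7]
ft_force: [0.5, -0.9, -0.4]
finger_gap: -0.4
```

Run:
```python
from h import *
from bench import snapshot
S,R=state();print(S["tool_pos"],S["ft_force"])
s=snapshot("side");t=snapshot("top");pickle.dump(dict(side=s,top=t),open("z.pkl","wb"))
print(red(s),red(t))
for c in(s,t):
  for n,u in red(c):
    v=toF(onz(c,[u],57)[0])-np.array([25,80]);print(np.arctan2(v[1],-v[0]),np.hypot(*v))
cv2.imwrite("pics/m.png",cv2.resize(t["pixels"][150:320,240:400],None,fx=3.5,fy=3.5,interpolation=2)[:,:,::-1])
cv2.imwrite("pics/n.png",cv2.resize(s["pixels"][185:355,175:395],None,fx=3.5,fy=3.5,interpolation=2)[:,:,::-1])
```

```text
[ 326.73469599 -122.38225367  160.47042675] [ 0.51161678 -0.90197704 -0.36721662]
[(np.int32(29), array([320.5, 195.5]))] [(np.int32(66), array([274.9, 178.4]))]
3.141240600943538 93.00216449218054
-3.1319356680726584 92.30742339675413
```

View pics/m.png

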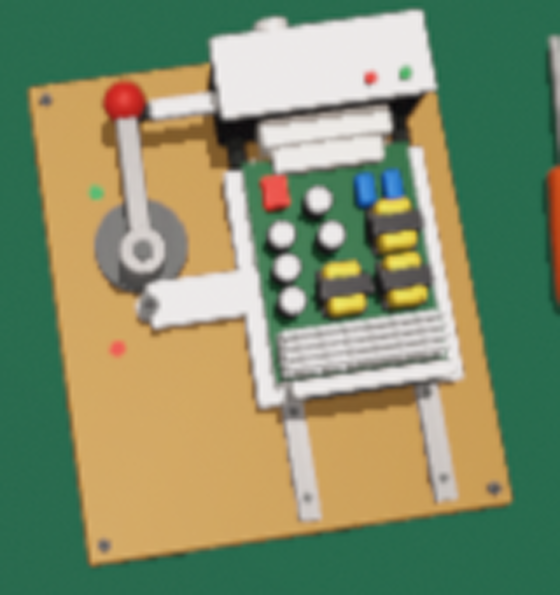

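View pics/n.png

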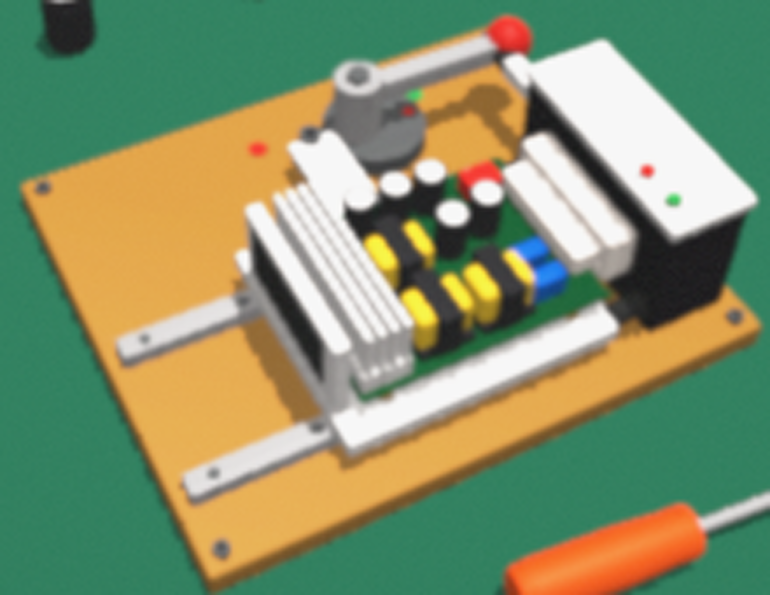

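Run:
```python
from h import *
d=pickle.load(open("z.pkl","rb"));t=d["top"];s=d["side"]
print("roller bolt",[toF(onz(t,[(240+150/3.5,150+y/3.5)],35)[0]).round(1) for y in(300,308)],"before",toF(onz(t,[(240+154/3.5,150+350/3.5)],35)[0]))
for u in((268,408),(463,377),(228,173),(415,150)): print("carr corner",toF(onz(t,[(240+u[0]/3.5,150+u[1]/3.5)],35)[0]))
for n,u,z in(("cap",(205,287),46),): pass
a=pickle.load(open("a.pkl","rb"))["top"]["pixels"].astype(int);b=t["pixels"].astype(int)
for n,(y0,y1,x0,x1) in dict(loose=(170,300,175,218),drv=(155,245,390,418)).items(): print(n,np.abs(a-b)[y0:y1,x0:x1].max(-1).__gt__(60).sum())
```

```text
roller bolt [array([ 0.6, 79.1]), array([-4.1, 79.8])] before [-28.76665356  80.94087276]
carr corner [-71.25225927  20.49635993]
carr corner [-69.6618101  -94.63100324]
carr corner [69.71938206 22.20535554]
carr corner [ 68.05539926 -91.17456685]
loose 0
drv 0
```

```bash
python3 -c "
from bench import workorder
print(workorder.hand_in())"
```

```text
the job is handed in; nothing more can be done
None
```

The lever is over at its stop, the carriage is fully home in the dock, and the job is handed in. No verdict came back, so this rests on my own checks.

- **Lever:** I turned it with the shut fingertips from about 0.41 rad round to its stop, reading 4 to 6 N on the way. At the stop the force rose to 12 N with no further motion. In the last pictures it points straight forward at about 3.14 rad in both views.
- **Carriage:** I then pushed it forward by the push plate. At the hard stop, two more 1 mm nudges moved it only about 0.1 mm, while the sideways force rose to 18 N (about 23 N in total with the vertical part). That is under the 35 N limit.
- **Home position:** The last pictures put the roller at about x -2 to -4 in the fixture frame, against -2.5 expected when home. That picture measurement is only good to about 2 mm; the firm stop is the stronger evidence.
- **Loose parts and arm:** The picture areas around the heat sink, transformer, capacitor and screwdriver show no change from the start. The arm stands clear, touching nothing.

No check failed. The knob measured 92 to 93 mm from the pivot instead of 90, within the camera calibration error. Time at hand-in was about 15.5 s of the 53 s allowed.

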